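# Prop the guard of the over-temperature limiter and reset its push-to-turn dial

## Task

The white limiter unit on the bench has a push-to-turn dial under a clear, spring-closed guard. Lift the guard by its wire handle until its prop leg drops behind the catch, and ease it back until it stands on the leg by itself, never letting it snap back. Then press the dial in, feeling for the depth at which it comes free and not jamming it on its seat, turn it clockwise until it just meets the set stop without forcing it, let it rise into the notch there, and leave the guard propped and the things round about undisturbed.

Things in the scene. Friction and masses are not known exactly. Their poses are not given: they have to be found in the camera images.
- console: limiter unit: white housing 136 (x) x 150 (y) x 50 mm with a grey top panel, fixed to the bench; origin at the centre of its underside on the bench, z up, its front (with display window and rocker) faces its -x; the flat panel lies at z = 50 mm. Clear guard and dial lie at y = -8 mm, the prop leg at y = +50 mm
- guard_hinge (a point): centre of the guard's hinge pin, which runs along the unit's y at its rear edge: 58 mm behind (+x of) the unit's origin, y = -8 mm, z = 58 mm (8 mm over the panel); axes as the unit's
- guard (a joint): angle of the clear guard (rad): 0 shut, grows as its front swings up and back, hard stop at 2.06. A thin clear hood 80 x 80 x 55 mm, open below, with grey rims. Spring and weight always pull it shut (1 to 2 N at the handle bar); let go, it snaps shut. Propped it stands at about 1.75 rad, carried by the prop leg
- leg_foot (a point): rubber foot (6 mm thick) at the end of the steel prop leg, a 73 mm strap pivoted on the guard's +y flank. It hangs forward and its foot trails back along the panel by itself as the guard opens. If it is not behind the catch, the guard goes on closing when lowered
- catch_face (a point): foot of the upright rear face of the 6 mm high steel ramp on the panel, at y = +50 mm and 43 mm in front of the hinge axis; axes as the unit's. Between about 1.80 and 1.90 rad of guard angle the foot slides over the ramp and drops behind this face (then its centre is 3 mm behind it, 3 mm over the panel); lowered from there the guard comes to rest on the leg
- guard_bar (a point): middle of the bar of the guard's steel wire handle: round, 8 mm thick, along the unit's y, 45 mm clear between its side arms, 38 mm in front of the hood's front wall; shut, it is 34 mm over the panel, 118 mm in front of and 26 mm above the hinge axis. It turns with the guard: held from above at a light grip it rolls between the fingers
- dial_grip (a point): point to grip on the dial, on its upright axis, 41 mm over the panel when up, 42 mm in front of the hinge; axes turn with the dial. Black bar grip 42 mm long, 14 mm thick, from 14 to 49 mm over the panel, on a round skirt. At dial = 0 the bar's white-line end points 38.5 degrees left of the unit's rear (+x); this point's x axis lies 38.5 degrees clockwise of the bar
- dial (a joint): angle of the dial (rad): 0 in the left notch where it starts, grows clockwise seen from above. The right notch is in the clamped inner stop ring, set differently on every unit: its middle lies anywhere from 0.92 to 1.35. Each notch gives the lug 0.07 play to either side and ends at a fixed stop on its outer side, so the lug meets the stop 0.07 past the middle. Turns against 0.02 N m of friction
- dial_press (a joint): how far the dial is pressed down (m): 0 up, held there by its spring with 3.2 N, then 0.8 N per mm more. A lug blocks turning until it is pressed under the collar; 1.6 mm further it meets a hard seat. The collar and seat are screw-set together, unlike on every unit: free at 1.8 to 7 mm, seat at 3.4 to 8.6 mm, so feel for them. Between the notches the collar keeps the dial down; over a notch it rises to 0 when let go
- dial_skirt: round black skirt of the dial, 38 mm across, with its 6 mm wide lug below the white line; origin on the dial's axis at panel height (when up), axes turn with the dial. Round it lies an aluminium collar 55 mm across, about 14 mm high, with two notches at its rear; the lug (22 mm off the axis) stands in the left one
- vial_1: bystander: glass vial 21 mm across, 51 mm tall, origin at its underside
- vial_2: bystander: glass vial 21 mm across, 51 mm tall, origin at its underside
- beaker_2: bystander: glass beaker 55 mm across, 70 mm tall, origin at its underside
- screwdriver_1: bystander: small screwdriver lying on the bench right of the unit, 160 mm long
- stopper_1: bystander: rubber stopper 33 mm across, 28 mm tall, origin at its underside

How it is judged:
By the outcome, as a careful person would: the job done as asked, in the order asked, and still so for the second after the job is handed in, with the robot touching nothing.
It also fails if it takes over 72 s, if anything falls off the work surface, if the arm or the gripper's body presses on something with over 40 N, if the wrist force passes 120 N, or if a joint passes its speed limit or range.

## Robot

A 6-joint arm with a two-finger parallel gripper is mounted at the origin on a cart in front of the work surface, level with it; the furniture and walls round the work are solid. World frame = base frame: x ahead of the robot, y to its left, z up, the work surface at z = 0. Lengths are in mm, angles in rad, forces in N, time in s.
With the tool pointing down it reaches from about 350 to 875 mm from the base axis. Payload 4.2 kg.
Tool frame: the origin (TCP) lies at the very end of the fingers, on their centre line; the grasp point (between the pads) lies 19 mm behind it; z points along the fingers, y is the line along which they close (so a half turn about z gives the same grasp; the last joint's range is limited). The gripper opens to 85 mm and grips with 20 to 120 N. Pads are 22 mm wide; open, the fingers measure 114 mm over their backs; the gripper's body (76 mm by 85 mm) begins 54 mm behind the grasp point. The pads swing forward as they close: fully open they stand 13 mm farther back than shut.
Start: joints at [1.374, 0.385, 0.008, 0, -1.194, -0.259], TCP at [275.079, 561.187, 231.312] pointing down, gripper open.
Joint ranges: [-3.14, 3.14], [-1.21, 2.06], [-1.07, 1.41], [-3.16, 2.05], [-2.99, -0.16], [-3.1, 3.1]. Speed limits (rad/s): [2.79, 2.79, 3.14, 3.14, 3.14, 3.14].

## Interface

Orientations are given as a unit quaternion [x, y, z, w].
In Python, from bench import arm, optics gives the robot as it stands. The module is installed in compiled form; this text tells all that it offers.
- The arm moves only by the tool step_arm, never from a script. Its argument "motion" is a list of rows, each an object with "dr": the turn, a rotation vector about the tool's x, y, z in units of 8 degrees (1.0 is 8 degrees), a list of three; "slide": the shift along the tool's x, y, z in mm, a list of three; "jaw": the finger opening in mm, from 0 to 85.4. A call has exactly 8 rows; each row is the pose to reach, as a shift and turn from the pose commanded when the call began, along the tool's axes at that moment; what a row does not reach only later rows make up. A row lasts 1/8 s, in which the tool goes at most 62.5 mm and 10.7 degrees, less where a joint would pass 70% of its speed; a pose out of reach is approached as far as the arm can. A call with a gripper value outside its range is refused whole. The fingers move at their own pace and stop on an object; the grip force is fixed at half the most. Time passes only in rows, so rows that repeat a pose let the fingers close, or fill a call up. It gives the time, the measured TCP pose, the force, the opening and the grip force at its end, in the units of the state.
- arm.read_state(): the state, without advancing time (a new reading comes with each control period).
- optics.get_image(name): name is "scene" or "side" or "wrist"; returns the picture (420x560x3 uint8, blue, green, red); there is no depth.
- optics.camera_info(name): a dict with "camera_matrix" (3x3 intrinsics, pixels), "k1" (the pictures are not rectified: a ray, as slopes to the right and down, at radius r is drawn at 1 + k1 r^2 times it, then the intrinsics apply), "view" (4x4, takes a point from world to camera coordinates); the wrist camera has in their place "T_tool_cam" (4x4, takes a point from camera to tool coordinates, whose origin is the TCP and whose axes are the flange's). Camera axes: x right, y up, looking along -z (the intrinsics and any distortion apply to the point x, -y, -z); pixel columns grow to the right and rows downward; lengths in mm; the calibration is good to about 2 mm. A picture is of the moment at which its call begins: read the wrist's pose just before it. camera_info takes no time and is no camera call.
- arm.job_done(): hands the job in; it is judged then, once.
The state is a dict: "clock": time; "joints": joint angles; "joint_vel": joint speeds; "joint_efforts": joint torques, N m; "position": TCP position; "ee_rot": TCP orientation; "contact_force": force on the tool from outside, world axes, zero at the start; "wrist_torque": the same for the moment, N m; "gripper_width": finger opening in mm; "grasp_force": force on a finger pad.
Only numpy, scipy, OpenCV 4.12 (cv2) and the standard library are available. Lean on these libraries where they do the work, as an engineer would, in place of code of your own. Each camera call takes 0.05 s, during which the arm holds its last target. There are 200 camera calls.

## Working session

There is one attempt and no reset: what is moved stays moved. The work goes in short steps, Python scripts to look and compute and a tool call to move; the robot and the scene stay as the last step left them, time stands still between calls to the robot, and variables do not carry over. Pictures are saved under pics/ and viewed, at most 10 in all, crops included, and the job is handed in when it is done.

Besides the shell and the picture viewer there is one more tool, called after "Request:" by a JSON object that holds its "op" and its "data". step_arm: Moves the arm, as the interface text tells. Its arguments: {"type":"object","properties":{"motion":{"type":"array","items":{"type":"object","properties":{"dr":{"type":"array","items":{"type":"number"}},"slide":{"type":"array","items":{"type":"number"}},"jaw":{"type":"number"}}}}},"required":["motion"]}

```bash
mkdir -p pics; python3 - <<'E'
from bench import arm, optics
import cv2,numpy as np
np.set_printoptions(precision=4,suppress=True)
s=arm.read_state();print(s)
for n in ["scene","side","wrist"]:
    print(n,optics.camera_info(n))
a=optics.get_image("scene");b=optics.get_image("side");c=optics.get_image("wrist")
for n,i in zip("abc",(a,b,c)): cv2.imwrite(f"pics/{n}0.png",i)
cv2.imwrite("pics/a1.png",cv2.resize(a,(784,588),interpolation=cv2.INTER_CUBIC))
cv2.imwrite("pics/b1.png",cv2.resize(b,(784,588),interpolation=cv2.INTER_CUBIC))
E
```

```text
{'clock': 0.0, 'joints': array([ 1.3736,  0.3856,  0.0066, -0.0005, -1.194 , -0.2586]), 'joint_vel': array([-0.0006,  0.0005,  0.0003, -0.0013, -0.0006,  0.0002]), 'joint_efforts': array([  0.0012, -39.2296,  18.8399,   4.1861,  -0.0046,  -0.    ]), 'position': array([274.8241, 560.6855, 230.2216]), 'ee_rot': array([ 0.9741, -0.226 , -0.0002,  0.0011]), 'contact_force': array([ 1.0441, -0.2705, -0.2489]), 'wrist_torque': array([-0.0016,  0.0073, -0.0091]), 'grasp_force': 0.0, 'gripper_width': 85.7455970644389}
scene {'camera_matrix': array([[529.643 ,   0.    , 276.7941],
       [  0.    , 529.643 , 202.9406],
       [  0.    ,   0.    ,   1.    ]]), 'k1': -0.0706209641943817, 'view': array([[  -0.5937,   -0.8047,   -0.0012,  -16.1454],
       [   0.5697,   -0.4215,    0.7055, -560.4978],
       [  -0.5682,    0.4182,    0.7087, -415.7964],
       [   0.    ,    0.    ,    0.    ,    1.    ]])}
side {'camera_matrix': array([[535.8051,   0.    , 284.8137],
       [  0.    , 535.8051, 221.819 ],
       [  0.    ,   0.    ,   1.    ]]), 'k1': -0.14561422026283347, 'view': array([[    0.9135,    -0.4066,     0.0153,  -675.4848],
       [    0.1604,     0.3943,     0.9049,    13.6536],
       [   -0.3739,    -0.8241,     0.4254, -1092.1182],
       [    0.    ,     0.    ,     0.    ,     1.    ]])}
wrist {'camera_matrix': array([[298.7136,   0.    , 285.9534],
       [  0.    , 298.7136, 205.0902],
       [  0.    ,   0.    ,   1.    ]]), 'k1': -0.025957219968448093, 'T_tool_cam': array([[  -0.0017,    0.9446,    0.3283,   84.2787],
       [   1.    ,    0.0018,    0.0001,    0.5601],
       [  -0.0005,    0.3283,   -0.9446, -142.9645],
       [   0.    ,    0.    ,    0.    ,    1.    ]])}
```

View pics/a1.png

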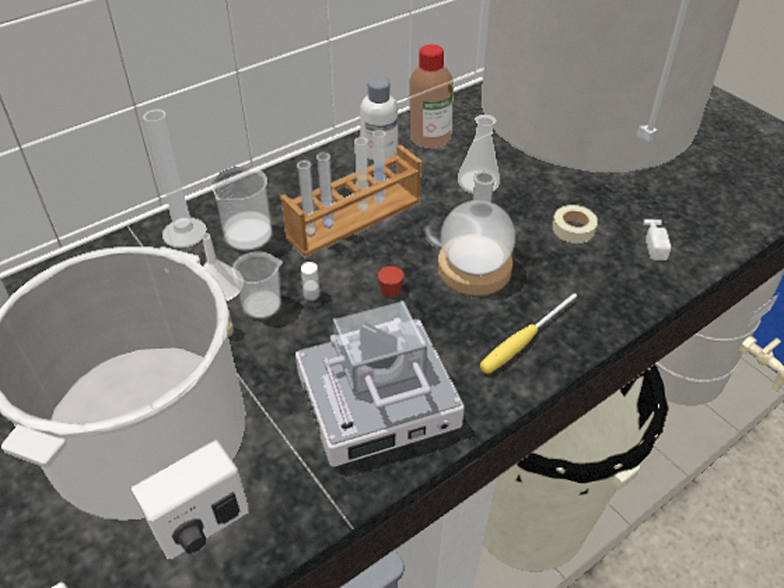

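View pics/b1.png

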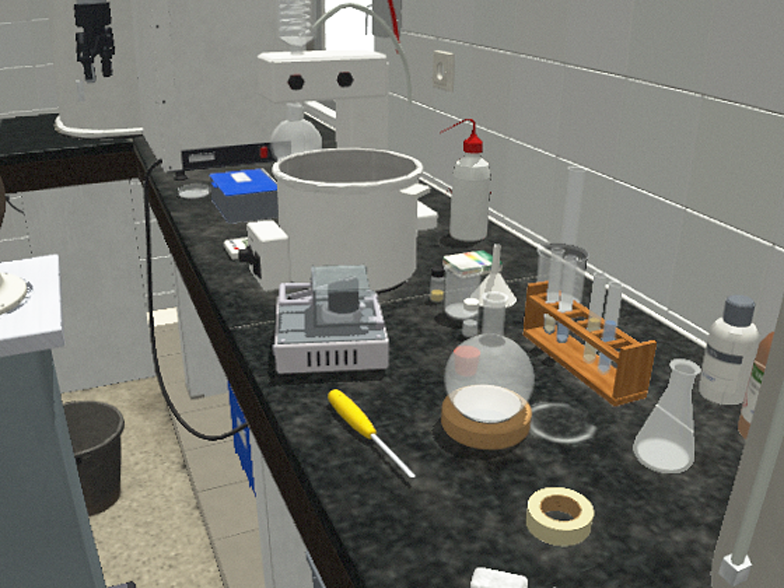

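The scene view shows the unit (top panel at about (380,380) in the enlarged picture), its front facing the bench edge. The screwdriver is to its right, with the vial, stopper and flask behind. I'll enlarge crops to get the corners.

```bash
python3 - <<'E'
import cv2,numpy as np
a=cv2.imread("pics/a0.png")[210:335,205:335];b=cv2.imread("pics/b0.png")[185:275,190:285]
a=cv2.resize(a,None,fx=4.5,fy=4.5,interpolation=cv2.INTER_CUBIC)
cv2.imwrite("pics/a2.png",a)
cv2.imwrite("pics/b2.png",cv2.resize(b,None,fx=6,fy=6,interpolation=cv2.INTER_CUBIC))
E
```

```text
(no output)
```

View pics/a2.png

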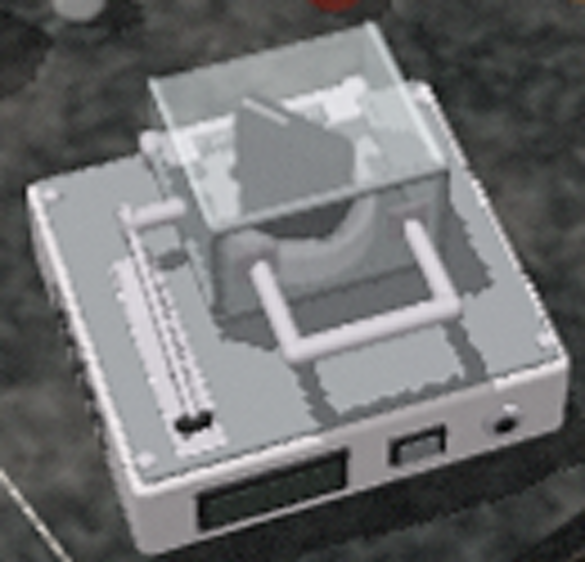

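View pics/b2.png

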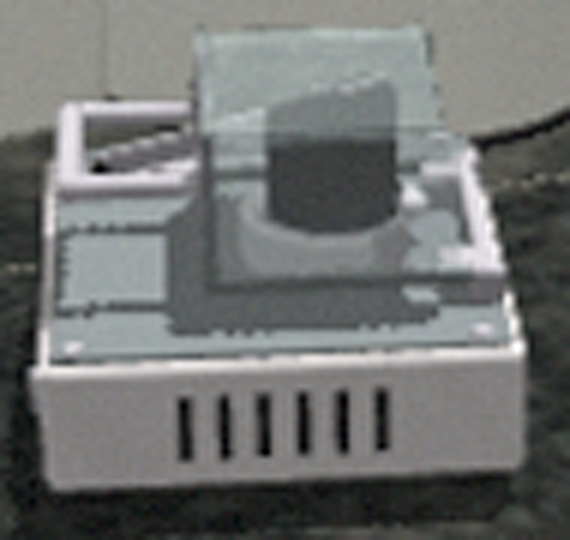

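```bash
cat > h.py <<'E'
import numpy as np
from bench import arm, optics
from scipy.optimize import least_squares
from scipy.spatial.transform import Rotation as R
np.set_printoptions(precision=3,suppress=True)
def proj_cam(ci,p):
    x,y=p[...,0]/-p[...,2],-p[...,1]/-p[...,2]; r=x*x+y*y; f=1+ci["k1"]*r; K=ci["camera_matrix"]
    return np.stack([K[0,0]*x*f+K[0,2],K[1,1]*y*f+K[1,2]],-1)
def proj(n,P,pose=None):
    ci=optics.camera_info(n); P=np.atleast_2d(P)
    if n=="wrist":
        pos,q=pose; T=np.eye(4);T[:3,:3]=R.from_quat(q).as_matrix();T[:3,3]=pos
        V=np.linalg.inv(T@ci["T_tool_cam"])
    else: V=ci["view"]
    return proj_cam(ci,P@V[:3,:3].T+V[:3,3])
def unit2w(u,P):
    c,s=np.cos(u[2]),np.sin(u[2]); P=np.atleast_2d(P)
    return P@np.array([[c,-s,0],[s,c,0],[0,0,1]]).T+[u[0],u[1],0]
E
python3 - <<'E'
from h import *
A=np.array([[-68,75,50,130,482],[68,75,50,28,187],[-68,-75,50,567,360],[68,-75,50,430,85],[-68,75,0,150,555],[-60,18.5,84,295,352],[-60,-34.5,84,455,305]],float)
B=np.array([[-68,-75,50,35,372],[-68,-75,0,45,487],[68,-75,50,525,350],[68,-75,0,522,468],[-60,-34.5,84,68,185],[-60,18.5,84,73,108]],float)
A[:,3:]=(A[:,3:]+.5)/4.5-.5+[205,210];B[:,3:]=(B[:,3:]+.5)/6-.5+[190,185]
f=lambda u:np.r_[(proj("scene",unit2w(u,A[:,:3]))-A[:,3:]).ravel(),(proj("side",unit2w(u,B[:,:3]))-B[:,3:]).ravel()]
best=min((least_squares(f,[500,300,y],loss="soft_l1") for y in (-2,-1,0,1,2,3)),key=lambda r:r.cost)
print(best.x,best.cost);print(best.fun.reshape(-1,2))
for n in("scene","side"):
    V=optics.camera_info(n)["view"];print(n,-V[:3,:3].T@V[:3,3])
u=best.x
print(unit2w(u,[[58,-8,58],[-60,-8,84],[16,-8,91]]))
E
```

```text
Traceback (most recent call last):
  File "h.py", line 10, in proj
    ci=optics.camera_info(n); P=np.atleast_2d(P)
ValueError: time passes only in moves, steps and waits
```

```bash
sed -i 's/^def proj_cam/CI={n:optics.camera_info(n) for n in ("scene","side","wrist")}\ndef proj_cam/; s/ci=optics.camera_info(n);/ci=CI[n];/' h.py
cat > fit.py <<'E'
from h import *
A=np.array([[-68,75,50,130,482],[68,75,50,28,187],[-68,-75,50,567,360],[68,-75,50,430,85],[-68,75,0,150,555],[-60,18.5,84,295,352],[-60,-34.5,84,455,305]],float)
B=np.array([[-68,-75,50,35,372],[-68,-75,0,45,487],[68,-75,50,525,350],[68,-75,0,522,468],[-60,-34.5,84,68,185],[-60,18.5,84,73,108]],float)
A[:,3:]=(A[:,3:]+.5)/4.5-.5+[205,210];B[:,3:]=(B[:,3:]+.5)/6-.5+[190,185]
f=lambda u:np.r_[(proj("scene",unit2w(u,A[:,:3]))-A[:,3:]).ravel(),(proj("side",unit2w(u,B[:,:3]))-B[:,3:]).ravel()]
best=min((least_squares(f,[500,300,y],loss="soft_l1") for y in (-2,-1,0,1,2,3)),key=lambda r:r.cost)
print(best.x,best.cost);print(best.fun.reshape(-1,2))
for n in("scene","side"):
    V=CI[n]["view"];print(n,-V[:3,:3].T@V[:3,3])
u=best.x
print(unit2w(u,[[58,-8,58],[-60,-8,84],[16,-8,91]]))
E
python3 fit.py
```

```text
[ 481.969 -361.416  338.979] 26.42226153312201
[[-0.076  0.474]
 [-0.131 -4.129]
 [ 1.386 -0.253]
 [-0.191 -3.777]
 [-2.458  2.808]
 [-0.608  0.325]
 [-0.561  0.99 ]
 [ 0.063 -0.315]
 [ 0.131  6.712]
 [ 0.56   0.514]
 [ 0.786  6.817]
 [-0.765  1.706]
 [-0.501  2.123]]
scene [ 73.48  -75.335 690.095]
side [  206.472 -1180.096   462.527]
[[ 534.697 -386.867   58.   ]
 [ 422.417 -350.573   84.   ]
 [ 494.733 -373.949   91.   ]]
```

```bash
sed -i 's/^A\[:,3:\]/A=A[[0,1,2,3,5,6]];B=B[[0,2,4,5]]\n&/; s/for y in (.*3))/for y in (-.6,-.3,0)/' fit.py; python3 fit.py; python3 - <<'E'
import cv2
cv2.imwrite("pics/c1.png",cv2.resize(cv2.imread("pics/c0.png"),(640,480)))
E
```

```text
File "fit.py", line 7
    best=min((least_squares(f,[500,300,y],loss="soft_l1") for y in (-.6,-.3,0),key=lambda r:r.cost)
                                                                              ^
SyntaxError: invalid syntax
```

```bash
sed -i 's/(-.6,-.3,0),key/(-.6,-.3,0)),key/;s/\[500,300,y\]/[480,-360,y]/' fit.py; python3 fit.py
```

```text
[ 481.99  -361.332   -0.312] 10.824507330478037
[[-0.115  0.503]
 [-0.192 -4.1  ]
 [ 1.341 -0.25 ]
 [-0.255 -3.769]
 [-0.651  0.344]
 [-0.607  1.   ]
 [ 0.075 -0.334]
 [ 0.564  0.484]
 [-0.761  1.689]
 [-0.506  2.109]]
scene [ 73.48  -75.335 690.095]
side [  206.472 -1180.096   462.527]
[[ 534.725 -386.768   58.   ]
 [ 422.435 -350.508   84.   ]
 [ 494.757 -373.862   91.   ]]
```

```bash
python3 - <<'E'
from h import *
def tri(a,b):
    f=lambda P:np.r_[(proj("scene",P)-np.array(a)/1.4).ravel(),(proj("side",P)-np.array(b)/1.4).ravel()]
    r=least_squares(f,[450,-100,100]);return r.x,r.fun
print("pot rim",tri((112,345),(348,172)))
print("box top front corner",tri((137,490),(250,222)))
print("vial cap",tri((310,268),(471,303)))
# tool-frame deltas
s=arm.read_state(); Rt=R.from_quat(s["ee_rot"])
psi=-0.312-np.pi/2
tgt=R.from_matrix(np.array([[np.cos(psi),np.sin(psi),0],[np.sin(psi),-np.cos(psi),0],[0,0,-1]]).T)
print("rotvec",(Rt.inv()*tgt).as_rotvec()/np.radians(8))
for p in ([275,561,360],[422.4,-350.5,230]): print(Rt.inv().apply(np.array(p)-s["position"]))
E
```

```text
pot rim (array([ 587.854, -131.403,  164.251]), array([-0.877, -2.138, -2.557,  2.736]))
box top front corner (array([461.271, -90.704, 104.91 ]), array([ 2.15 ,  3.914,  6.115, -4.914]))
vial cap (array([ 668.775, -393.088,   48.502]), array([-0.066, -0.158, -0.126,  0.132]))
rotvec [ 0.009 -0.009 10.219]
[   0.019    0.016 -129.503]
[533.705 753.28    1.769]
```

```bash
python3 - <<'E'
from h import *
for t in np.linspace(0,1,7):
    p=np.array([275+147.4*t,561-911.5*t]); print(p,[ (proj("side",[p[0]+dx,p[1],z])*1.4).round()[0] for dx,z in ((0,0),(0,230),(60,210))])
E
```

```text
[275. 561.] [array([111., 188.]), array([99., 85.]), array([128.,  92.])]
[299.567 409.083] [array([129., 204.]), array([116.,  94.]), array([147., 102.])]
[324.133 257.167] [array([149., 224.]), array([136., 105.]), array([169., 113.])]
[348.7  105.25] [array([173., 248.]), array([160., 118.]), array([197., 127.])]
[373.267 -46.667] [array([202., 276.]), array([189., 134.]), array([230., 143.])]
[ 397.833 -198.583] [array([239., 311.]), array([227., 154.]), array([271., 164.])]
[ 422.4 -350.5] [array([284., 355.]), array([275., 180.]), array([324., 191.])]
```

Request:
{"op": "step_arm", "data": {"motion": [{"slide": [36,51,0]},{"slide": [72,102,0]},{"slide": [108,152,0]},{"slide": [144,203,0]},{"slide": [180,254,0]},{"slide": [216,305,0]},{"slide": [252,356,0]},{"slide": [288,406,0]}]}}

```text
$.motion[0]: bad value
```

Request:
{"op": "step_arm", "data": {"motion": [{"slide": [36,51,0],"dr": [0,0,0],"jaw": 60},{"slide": [72,102,0],"dr": [0,0,0],"jaw": 30},{"slide": [108,152,0],"dr": [0,0,0],"jaw": 30},{"slide": [144,203,0],"dr": [0,0,0],"jaw": 30},{"slide": [180,254,0],"dr": [0,0,0],"jaw": 30},{"slide": [216,305,0],"dr": [0,0,0],"jaw": 30},{"slide": [252,356,0],"dr": [0,0,0],"jaw": 30},{"slide": [288,406,0],"dr": [0,0,0],"jaw": 30}]}}

```text
clock: 1.15
position: [354.6, 68.0, 231.6]
ee_rot: [0.974, -0.225, 0.0, -0.0]
contact_force: [0.9, 1.1, 0.7]
gripper_width: 30.0
grasp_force: 0.0
```

Request:
{"op": "step_arm", "data": {"motion": [{"slide": [31,43,0],"dr": [0,0,1.28],"jaw": 30},{"slide": [62,87,10],"dr": [0,0,2.56],"jaw": 30},{"slide": [93,130,20],"dr": [0,0,3.84],"jaw": 30},{"slide": [124,174,30],"dr": [0,0,5.12],"jaw": 30},{"slide": [155,217,40],"dr": [0,0,6.4],"jaw": 30},{"slide": [186,260,50],"dr": [0,0,7.68],"jaw": 30},{"slide": [216,304,50],"dr": [0,0,8.96],"jaw": 30},{"slide": [246,347,50],"dr": [0,0,10.22],"jaw": 30}]}}

```text
clock: 2.15
position: [422.9, -351.8, 180.8]
ee_rot: [-0.586, 0.81, 0.0, -0.0]
contact_force: [1.1, 0.8, 0.1]
gripper_width: 29.8
grasp_force: 0.0
```

```bash
python3 - <<'E'
from h import *
import cv2
u=[481.99,-361.33,-.312]
s=arm.read_state(); im=optics.get_image("wrist")
pose=(s["position"],s["ee_rot"]);print(pose)
np.save("w1.npy",np.r_[pose[0],pose[1]]);cv2.imwrite("pics/w0.png",im)
P=[[-60,18.5,84],[-60,-34.5,84],[58,-8,58],[-68,75,50],[-68,-75,50],[68,75,50],[68,-75,50]]
print(proj("wrist",unit2w(u,P),pose))
cv2.imwrite("pics/w1.png",cv2.resize(im,(784,588),interpolation=cv2.INTER_CUBIC))
E
```

```text
(array([ 422.928, -351.816,  180.842]), array([-0.586,  0.81 ,  0.   , -0.   ]))
[[286.603 236.783]
 [286.141 178.28 ]
 [160.843 200.118]
 [294.49  271.683]
 [294.734 124.566]
 [165.961 272.345]
 [142.716 126.299]]
```

View pics/w1.png

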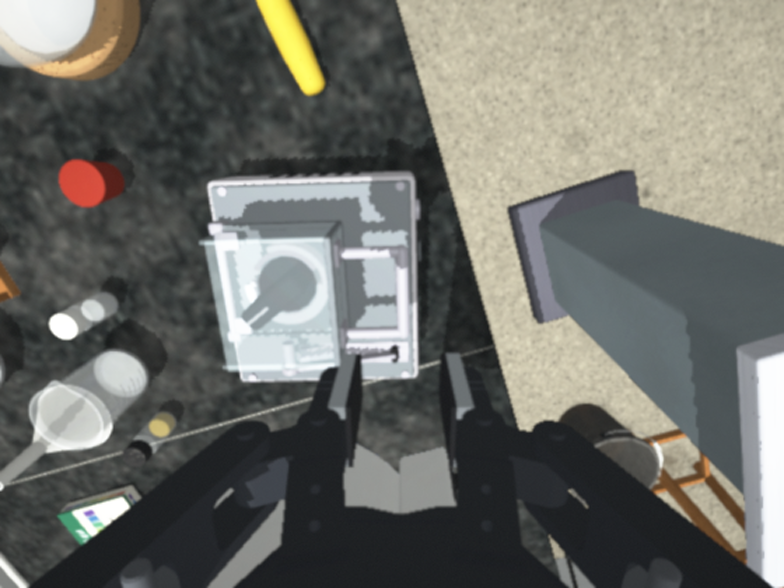

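The bar's ends show at about (404,252) and (402,335) in the enlarged picture, within 2 px of the prediction. I'll go down over it.

Request:
{"op": "step_arm", "data": {"motion": [{"slide": [-1,1.5,25],"dr": [0,0,0],"jaw": 30},{"slide": [-1,1.5,50],"dr": [0,0,0],"jaw": 30},{"slide": [-1,1.5,75],"dr": [0,0,0],"jaw": 30},{"slide": [-1,1.5,95],"dr": [0,0,0],"jaw": 30},{"slide": [-1,1.5,108],"dr": [0,0,0],"jaw": 30},{"slide": [-1,1.5,115],"dr": [0,0,0],"jaw": 30},{"slide": [-1,1.5,115],"dr": [0,0,0],"jaw": 20},{"slide": [-1,1.5,115],"dr": [0,0,0],"jaw": 12}]}}

```text
clock: 3.2
position: [422.5, -348.8, 67.0]
ee_rot: [-0.589, 0.808, -0.001, 0.0]
contact_force: [0.3, 0.6, 0.3]
gripper_width: 11.9
grasp_force: 0.0
```

Request:
{"op": "step_arm", "data": {"motion": [{"slide": [0,0,0],"dr": [0,0,0],"jaw": 9},{"slide": [0,0,0],"dr": [0,0,0],"jaw": 7},{"slide": [0,0,0],"dr": [0,0,0],"jaw": 7},{"slide": [0,0,0],"dr": [0,0,0],"jaw": 7},{"slide": [0,0,0],"dr": [0,0,0],"jaw": 7},{"slide": [0,0,0],"dr": [0,0,0],"jaw": 7},{"slide": [0,0,0],"dr": [0,0,0],"jaw": 7},{"slide": [0,0,0],"dr": [0,0,0],"jaw": 7}]}}

```text
clock: 4.2
position: [422.7, -348.9, 66.7]
ee_rot: [-0.589, 0.808, -0.001, 0.0]
contact_force: [4.3, -0.7, 1.8]
gripper_width: 7.4
grasp_force: 14.4
```

```bash
python3 - <<'E'
import numpy as np
r=np.hypot(118,26);f=np.arctan2(26,-118)
for t in np.r_[np.arange(0,1.95,.05)]: print("%.2f  y %.1f  z %.1f"%(t,-(r*np.cos(f-t)+118),-(r*np.sin(f-t)-26)))
E
```

```text
0.00  y -0.0  z -0.0
0.05  y -1.4  z -5.9
0.10  y -3.2  z -11.7
0.15  y -5.2  z -17.3
0.20  y -7.5  z -22.9
0.25  y -10.1  z -28.4
0.30  y -13.0  z -33.7
0.35  y -16.1  z -38.9
0.40  y -19.4  z -43.9
0.45  y -23.1  z -48.7
0.50  y -26.9  z -53.4
0.55  y -31.0  z -57.8
0.60  y -35.3  z -62.1
0.65  y -39.8  z -66.1
0.70  y -44.5  z -69.9
0.75  y -49.4  z -73.5
0.80  y -54.4  z -76.8
0.85  y -59.7  z -79.8
0.90  y -65.0  z -82.6
0.95  y -70.5  z -85.1
1.00  y -76.1  z -87.3
1.05  y -81.8  z -89.3
1.10  y -87.6  z -91.0
1.15  y -93.5  z -92.3
1.20  y -99.5  z -93.4
1.25  y -105.5  z -94.2
1.30  y -111.5  z -94.7
1.35  y -117.5  z -94.8
1.40  y -123.6  z -94.7
1.45  y -129.6  z -94.3
1.50  y -135.6  z -93.5
1.55  y -141.5  z -92.5
1.60  y -147.4  z -91.2
1.65  y -153.3  z -89.6
1.70  y -159.0  z -87.7
1.75  y -164.6  z -85.5
1.80  y -170.1  z -83.0
1.85  y -175.5  z -80.3
1.90  y -180.8  z -77.3
```

Request:
{"op": "step_arm", "data": {"motion": [{"slide": [0,-0.8,-2.9],"dr": [0,0,0],"jaw": 7},{"slide": [0,-1.8,-5.8],"dr": [0,0,0],"jaw": 7},{"slide": [0,-2.8,-8.7],"dr": [0,0,0],"jaw": 7},{"slide": [0,-3.9,-11.6],"dr": [0,0,0],"jaw": 7},{"slide": [0,-5.1,-14.5],"dr": [0,0,0],"jaw": 7},{"slide": [0,-6.3,-17.3],"dr": [0,0,0],"jaw": 7},{"slide": [0,-7.5,-20.1],"dr": [0,0,0],"jaw": 7},{"slide": [0,-7.5,-22.9],"dr": [0,0,0],"jaw": 7}]}}

```text
clock: 5.2
position: [429.6, -350.9, 89.3]
ee_rot: [-0.589, 0.808, -0.0, 0.0]
contact_force: [5.7, -1.2, -4.2]
gripper_width: 7.3
grasp_force: 14.1
```

Request:
{"op": "step_arm", "data": {"motion": [{"slide": [0,-3.4,-5.5],"dr": [0,0,0],"jaw": 7},{"slide": [0,-6.5,-10.8],"dr": [0,0,0],"jaw": 7},{"slide": [0,-9.6,-16],"dr": [0,0,0],"jaw": 7},{"slide": [0,-12.9,-21],"dr": [0,0,0],"jaw": 7},{"slide": [0,-16.6,-25.8],"dr": [0,0,0],"jaw": 7},{"slide": [0,-20.4,-30.5],"dr": [0,0,0],"jaw": 7},{"slide": [0,-24.5,-34.9],"dr": [0,0,0],"jaw": 7},{"slide": [0,-28.8,-39.2],"dr": [0,0,0],"jaw": 7}]}}

```text
clock: 6.2
position: [454.5, -358.5, 128.7]
ee_rot: [-0.588, 0.809, 0.003, -0.001]
contact_force: [-5.0, 7.0, 4.1]
gripper_width: 7.2
grasp_force: 14.5
```

Request:
{"op": "step_arm", "data": {"motion": [{"slide": [-0.7,-3.7,-4.3],"dr": [0,0,0],"jaw": 7},{"slide": [-0.7,-8.4,-8.2],"dr": [0,0,0],"jaw": 7},{"slide": [-0.7,-13.3,-11.8],"dr": [0,0,0],"jaw": 7},{"slide": [-0.7,-18.3,-15.1],"dr": [0,0,0],"jaw": 7},{"slide": [-0.7,-23.6,-18.1],"dr": [0,0,0],"jaw": 7},{"slide": [-0.7,-28.9,-20.9],"dr": [0,0,0],"jaw": 7},{"slide": [-0.7,-34.4,-23.4],"dr": [0,0,0],"jaw": 7},{"slide": [-0.7,-40,-25.6],"dr": [0,0,0],"jaw": 7}]}}

```text
clock: 7.2
position: [495.0, -370.9, 155.4]
ee_rot: [-0.589, 0.808, 0.0, 0.0]
contact_force: [-0.9, 4.8, 1.6]
gripper_width: 7.3
grasp_force: 14.2
```

Request:
{"op": "step_arm", "data": {"motion": [{"slide": [-0.6,-5.7,-2],"dr": [0,0,0],"jaw": 7},{"slide": [-0.6,-11.5,-3.7],"dr": [0,0,0],"jaw": 7},{"slide": [-0.6,-17.4,-5],"dr": [0,0,0],"jaw": 7},{"slide": [-0.6,-23.4,-6.1],"dr": [0,0,0],"jaw": 7},{"slide": [-0.6,-29.4,-6.9],"dr": [0,0,0],"jaw": 7},{"slide": [-0.6,-35.4,-7.4],"dr": [0,0,0],"jaw": 7},{"slide": [-0.6,-41.4,-7.5],"dr": [0,0,0],"jaw": 7},{"slide": [-0.6,-47.5,-7.4],"dr": [0,0,0],"jaw": 7}]}}

```text
clock: 8.2
position: [541.4, -384.8, 161.4]
ee_rot: [-0.589, 0.808, -0.0, 0.001]
contact_force: [-0.6, 6.3, 2.9]
gripper_width: 7.2
grasp_force: 14.7
```

Request:
{"op": "step_arm", "data": {"motion": [{"slide": [-0.8,-7.2,0.2],"dr": [0,0,0],"jaw": 7},{"slide": [-1,-14.4,1.3],"dr": [0,0,0],"jaw": 7},{"slide": [-1,-21.4,2.7],"dr": [0,0,0],"jaw": 7},{"slide": [-1,-28.5,4.5],"dr": [0,0,0],"jaw": 7},{"slide": [-1,-35.4,6.7],"dr": [0,0,0],"jaw": 7},{"slide": [-1,-41,8.9],"dr": [0,0,0],"jaw": 7},{"slide": [-1,-46.5,11.4],"dr": [0,0,0],"jaw": 7},{"slide": [-1,-51.9,14.1],"dr": [0,0,0],"jaw": 7}]}}

```text
clock: 9.2
position: [590.3, -400.2, 147.0]
ee_rot: [-0.589, 0.808, 0.0, 0.0]
contact_force: [0.3, 5.3, 2.3]
gripper_width: 7.6
grasp_force: 14.7
```

Request:
{"op": "step_arm", "data": {"motion": [{"slide": [-0.5,-2.2,1.2],"dr": [0,0,0],"jaw": 7},{"slide": [-0.5,-4.5,2.5],"dr": [0,0,0],"jaw": 7},{"slide": [-0.5,-4.5,2.5],"dr": [0,0,0],"jaw": 7},{"slide": [-0.5,-4.5,2.5],"dr": [0,0,0],"jaw": 7},{"slide": [-0.5,-1.5,0.9],"dr": [0,0,0],"jaw": 7},{"slide": [-0.5,1.5,-0.8],"dr": [0,0,0],"jaw": 7},{"slide": [-0.5,4.5,-2.2],"dr": [0,0,0],"jaw": 7},{"slide": [-0.5,6.5,-3.2],"dr": [0,0,0],"jaw": 7}]}}

```text
clock: 10.2
position: [583.6, -398.1, 150.6]
ee_rot: [-0.589, 0.808, -0.0, -0.0]
contact_force: [-1.5, 0.2, -0.0]
gripper_width: 7.1
grasp_force: 14.6
```

```bash
python3 - <<'E'
from h import *
import cv2
s=arm.read_state(); print(s["position"],s["contact_force"])
b=optics.get_image("scene");c=optics.get_image("side")
cv2.imwrite("pics/s2.png",b)
x=cv2.resize(b[190:320,200:350],None,fx=4,fy=4,interpolation=cv2.INTER_CUBIC)
cv2.imwrite("pics/s2c.png",x)
E
```

```text
[ 583.588 -398.111  150.642] [-1.478  0.234 -0.049]
```

View pics/s2c.png

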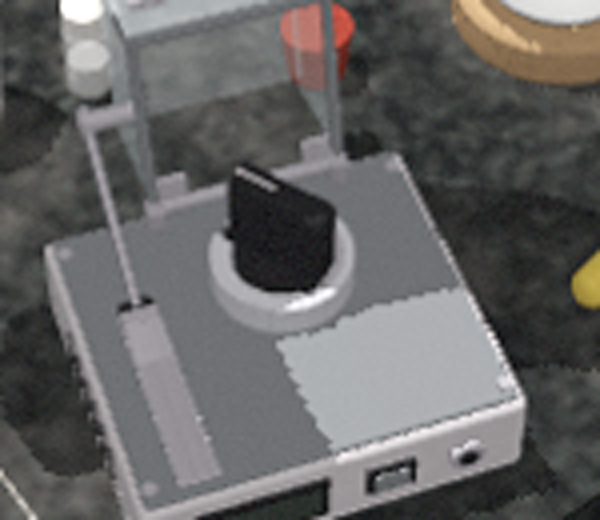

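The leg's foot, at about (135,303) in the crop, is behind the rear edge of the ramp. I'll ease the guard back onto it.

Request:
{"op": "step_arm", "data": {"motion": [{"slide": [0,0.8,-0.4],"dr": [0,0,0],"jaw": 7},{"slide": [0,1.6,-0.7],"dr": [0,0,0],"jaw": 7},{"slide": [0,2.4,-1],"dr": [0,0,0],"jaw": 7},{"slide": [0,3,-1.3],"dr": [0,0,0],"jaw": 7},{"slide": [0,3.5,-1.5],"dr": [0,0,0],"jaw": 7},{"slide": [0,4,-1.7],"dr": [0,0,0],"jaw": 7},{"slide": [0,4.5,-1.9],"dr": [0,0,0],"jaw": 7},{"slide": [0,4.5,-1.9],"dr": [0,0,0],"jaw": 7}]}}

```text
clock: 11.3
position: [579.8, -396.9, 152.6]
ee_rot: [-0.589, 0.808, -0.001, 0.0]
contact_force: [1.0, -4.9, -1.0]
gripper_width: 7.1
grasp_force: 14.4
```

Request:
{"op": "step_arm", "data": {"motion": [{"slide": [0.5,-0.3,0.1],"dr": [0,0,0],"jaw": 7},{"slide": [0.5,-0.3,0.1],"dr": [0,0,0],"jaw": 7.6},{"slide": [0.5,-0.3,0.1],"dr": [0,0,0],"jaw": 8.4},{"slide": [0.5,-0.3,0.1],"dr": [0,0,0],"jaw": 9.5},{"slide": [0.5,-0.3,0.1],"dr": [0,0,0],"jaw": 12},{"slide": [0.5,-0.3,0.1],"dr": [0,0,0],"jaw": 16},{"slide": [0.5,-0.3,0.1],"dr": [0,0,0],"jaw": 22},{"slide": [0.5,-0.3,0.1],"dr": [0,0,0],"jaw": 26}]}}

```text
clock: 12.3
position: [579.6, -397.0, 152.3]
ee_rot: [-0.589, 0.808, 0.0, -0.0]
contact_force: [-0.6, -0.0, 0.1]
gripper_width: 26.1
grasp_force: 0.0
```

```bash
python3 - <<'E'
from h import *
import cv2
b=optics.get_image("scene");cv2.imwrite("pics/s3.png",b)
d=cv2.absdiff(b,cv2.imread("pics/s2.png"))[190:320,200:290].max(2); print((d>30).sum())
s=arm.read_state();print(s["position"],s["contact_force"],s["joints"])
# camera check of dial axis: hinge/dial predictions
u=[481.99,-361.33,-.312]
print((proj("scene",unit2w(u,[[16,-8,99],[16,-8,50]]))-[200,190])*4)
Rt=R.from_quat(s["ee_rot"])
psi=-0.312+np.radians(38.5)-np.pi
tgt=R.from_matrix(np.array([[np.cos(psi),np.sin(psi),0],[np.sin(psi),-np.cos(psi),0],[0,0,-1]]).T)
print((Rt.inv()*tgt).as_rotvec()/np.radians(8), Rt.inv().apply(unit2w(u,[[16,-8,190]])[0]-s["position"]))
E
```

```text
138
[ 579.683 -397.029  152.294] [ 0.189 -0.109  0.773] [-0.371  0.571  0.115 -0.    -1.115  0.059]
[[282.309 190.237]
 [283.532 273.778]]
[ 0.001 -0.     6.437] [  4.013  87.938 -37.698]
```

Request:
{"op": "step_arm", "data": {"motion": [{"slide": [0,0,-30],"dr": [0,0,0],"jaw": 26},{"slide": [0,0,-70],"dr": [0,0,0],"jaw": 30},{"slide": [1,20,-80],"dr": [0,0,1.2],"jaw": 34},{"slide": [2,45,-80],"dr": [0,0,2.5],"jaw": 34},{"slide": [3,70,-70],"dr": [0,0,3.8],"jaw": 34},{"slide": [4,88,-60],"dr": [0,0,5.1],"jaw": 34},{"slide": [4,88,-45],"dr": [0,0,6.43],"jaw": 34},{"slide": [4,88,-38],"dr": [0,0,6.43],"jaw": 34}]}}

```text
clock: 13.35
position: [494.3, -373.7, 189.7]
ee_rot: [-0.18, 0.984, 0.0, -0.0]
contact_force: [0.3, -0.2, 0.6]
gripper_width: 33.7
grasp_force: 0.0
```

```bash
python3 - <<'E'
from h import *
import cv2
s=arm.read_state(); im=optics.get_image("wrist"); pose=(s["position"],s["ee_rot"]);print(pose,s["contact_force"],s["wrist_torque"])
cv2.imwrite("pics/w2.png",im)
u=[481.99,-361.33,-.312]
a=np.radians(38.5);c,si=21*np.cos(a),21*np.sin(a)
P=[[16,-8,99],[16+c,-8+si,99],[16-c,-8-si,99],[16,-8,64]]
q=proj("wrist",unit2w(u,P),pose);print(q)
x0,y0=int(q[0,0])-75,int(q[0,1])-65
print(x0,y0)
cv2.imwrite("pics/w2c.png",cv2.resize(im[max(y0,0):y0+130,max(x0,0):x0+150],None,fx=4,fy=4,interpolation=cv2.INTER_CUBIC))
E
```

```text
(array([ 494.264, -373.652,  189.733]), array([-0.18 ,  0.984,  0.   , -0.   ])) [ 0.343 -0.206  0.618] [-0.002  0.027  0.012]
[[285.736 210.581]
 [285.712 233.595]
 [285.762 186.254]
 [285.747 197.802]]
210 145
```

View pics/w2c.png

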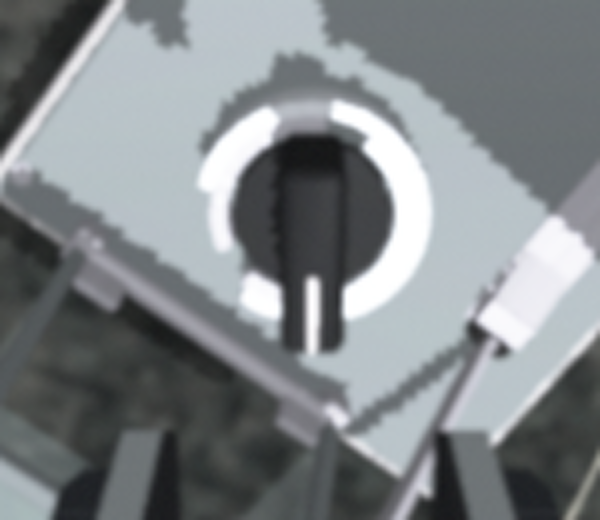

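The dial bar lies along tool x, its centre near u=312 in the crop, about 1.4 mm off towards tool +y, and its angle is right. I'll go down and grip it.

Request:
{"op": "step_arm", "data": {"motion": [{"slide": [0,1.4,25],"dr": [0,0,0],"jaw": 34},{"slide": [0,1.4,50],"dr": [0,0,0],"jaw": 34},{"slide": [0,1.4,75],"dr": [0,0,0],"jaw": 34},{"slide": [0,1.4,92],"dr": [0,0,0],"jaw": 34},{"slide": [0,1.4,104],"dr": [0,0,0],"jaw": 34},{"slide": [0,1.4,111],"dr": [0,0,0],"jaw": 30},{"slide": [0,1.4,111],"dr": [0,0,0],"jaw": 20},{"slide": [0,1.4,111],"dr": [0,0,0],"jaw": 17}]}}

```text
clock: 14.4
position: [494.7, -372.8, 80.1]
ee_rot: [-0.18, 0.984, -0.0, 0.001]
contact_force: [0.6, -0.2, 0.8]
gripper_width: 17.2
grasp_force: 0.0
```

Request:
{"op": "step_arm", "data": {"motion": [{"slide": [0,0,0],"dr": [0,0,0],"jaw": 15},{"slide": [0,0,0],"dr": [0,0,0],"jaw": 13},{"slide": [0,0,0],"dr": [0,0,0],"jaw": 12},{"slide": [0,0,0],"dr": [0,0,0],"jaw": 12},{"slide": [0,0,0],"dr": [0,0,0],"jaw": 12},{"slide": [0,0,0],"dr": [0,0,0],"jaw": 12},{"slide": [0,0,0],"dr": [0,0,0],"jaw": 12},{"slide": [0,0,0],"dr": [0,0,0],"jaw": 12}]}}

```text
clock: 15.4
position: [494.4, -372.4, 79.3]
ee_rot: [-0.18, 0.984, 0.0, 0.0]
contact_force: [1.1, 4.4, 3.1]
gripper_width: 13.5
grasp_force: 45.3
```

```bash
cat > st.py <<'E'
from h import *
s=arm.read_state();t=R.from_quat(s["ee_rot"]).as_matrix()[:,0]
print(s["clock"],s["position"],"F",s["contact_force"],"T",s["wrist_torque"],"w",s["gripper_width"],"yaw %.4f"%np.arctan2(t[1],t[0]))
E
python3 st.py
```

```text
15.4 [ 494.373 -372.356   79.277] F [1.117 4.403 3.11 ] T [ 1.414 -0.113 -0.019] w 13.462813644866024 yaw -2.7806
```

Request:
{"op": "step_arm", "data": {"motion": [{"slide": [0,0.3,0],"dr": [0,0,0.1],"jaw": 12},{"slide": [0,0.6,0],"dr": [0,0,0.2],"jaw": 12},{"slide": [0,0.6,0],"dr": [0,0,0.3],"jaw": 12},{"slide": [0,0.6,0],"dr": [0,0,0.4],"jaw": 12},{"slide": [0,0.6,0],"dr": [0,0,0.5],"jaw": 12},{"slide": [0,0.6,0],"dr": [0,0,0.6],"jaw": 12},{"slide": [0,0.6,0],"dr": [0,0,0.65],"jaw": 12},{"slide": [0,0.6,0],"dr": [0,0,0.65],"jaw": 12}]}}

```text
clock: 16.4
position: [494.3, -372.1, 79.4]
ee_rot: [-0.135, 0.991, -0.0, 0.0]
contact_force: [0.3, 2.9, 3.5]
gripper_width: 12.3
grasp_force: 45.3
```

```bash
python3 st.py
```

```text
16.4 [ 494.259 -372.081   79.427] F [0.267 2.907 3.459] T [ 0.817 -0.494  0.158] w 12.343979278791304 yaw -2.8711
```

Request:
{"op": "step_arm", "data": {"motion": [{"slide": [0,0.2,0.2],"dr": [0,0,0],"jaw": 12},{"slide": [0,0.2,0.4],"dr": [0,0,0],"jaw": 12},{"slide": [0,0.2,0.6],"dr": [0,0,0],"jaw": 12},{"slide": [0,0.2,0.8],"dr": [0,0,0],"jaw": 12},{"slide": [0,0.2,1],"dr": [0,0,0],"jaw": 12},{"slide": [0,0.2,1.2],"dr": [0,0,0],"jaw": 12},{"slide": [0,0.2,1.5],"dr": [0,0,0],"jaw": 12},{"slide": [0,0.2,1.5],"dr": [0,0,0],"jaw": 12}]}}

```text
clock: 17.4
position: [494.2, -372.1, 78.4]
ee_rot: [-0.135, 0.991, -0.0, 0.0]
contact_force: [0.7, 3.0, 6.0]
gripper_width: 13.5
grasp_force: 45.6
```

```bash
python3 st.py
```

```text
17.4 [ 494.224 -372.092   78.412] F [0.74  2.981 5.972] T [ 0.663 -0.259  0.173] w 13.525068685861031 yaw -2.8713
```

Request:
{"op": "step_arm", "data": {"motion": [{"slide": [0,0,0.1],"dr": [0,0,0],"jaw": 12},{"slide": [0,0,0.2],"dr": [0,0,0],"jaw": 12},{"slide": [0,0,0.3],"dr": [0,0,0],"jaw": 12},{"slide": [0,0,0.4],"dr": [0,0,0],"jaw": 12},{"slide": [0,0,0.5],"dr": [0,0,0],"jaw": 12},{"slide": [0,0,0.6],"dr": [0,0,0],"jaw": 12},{"slide": [0,0,0.7],"dr": [0,0,0],"jaw": 12},{"slide": [0,0,0.7],"dr": [0,0,0],"jaw": 12}]}}

```text
clock: 18.4
position: [494.3, -372.1, 77.8]
ee_rot: [-0.135, 0.991, -0.0, 0.0]
contact_force: [0.2, 2.9, 6.1]
gripper_width: 13.2
grasp_force: 45.7
```

```bash
python3 st.py
```

```text
18.4 [ 494.255 -372.101   77.764] F [0.16  2.932 6.12 ] T [ 0.574 -0.29   0.108] w 13.168393258197765 yaw -2.8714
```

Request:
{"op": "step_arm", "data": {"motion": [{"slide": [0,0,0.1],"dr": [0,0,0],"jaw": 12},{"slide": [0,0,0.2],"dr": [0,0,0],"jaw": 12},{"slide": [0,0,0.3],"dr": [0,0,0],"jaw": 12},{"slide": [0,0,0.4],"dr": [0,0,0],"jaw": 12},{"slide": [0,0,0.5],"dr": [0,0,0],"jaw": 12},{"slide": [0,0,0.6],"dr": [0,0,0],"jaw": 12},{"slide": [0,0,0.7],"dr": [0,0,0],"jaw": 12},{"slide": [0,0,0.7],"dr": [0,0,0],"jaw": 12}]}}

```text
clock: 19.4
position: [494.2, -372.1, 77.1]
ee_rot: [-0.135, 0.991, -0.0, 0.0]
contact_force: [0.6, 2.7, 6.3]
gripper_width: 12.9
grasp_force: 45.7
```

```bash
python3 st.py;sleep 0.1; python3 st.py
```

```text
19.4 [ 494.249 -372.111   77.115] F [0.624 2.693 6.302] T [ 0.737 -0.3    0.074] w 12.853335242763977 yaw -2.8715
19.4 [ 494.249 -372.111   77.115] F [0.624 2.693 6.302] T [ 0.737 -0.3    0.074] w 12.853335242763977 yaw -2.8715
```

Request:
{"op": "step_arm", "data": {"motion": [{"slide": [0,0,0],"dr": [0,0,0.05],"jaw": 12},{"slide": [0,0,0],"dr": [0,0,0.1],"jaw": 12},{"slide": [0,0,0],"dr": [0,0,0.15],"jaw": 12},{"slide": [0,0,0],"dr": [0,0,0.2],"jaw": 12},{"slide": [0,0,0.1],"dr": [0,0,0.25],"jaw": 12},{"slide": [0,0,0.2],"dr": [0,0,0.25],"jaw": 12},{"slide": [0,0,0.3],"dr": [0,0,0.25],"jaw": 12},{"slide": [0,0,0.3],"dr": [0,0,0.25],"jaw": 12}]}}

```text
clock: 20.4
position: [494.3, -372.0, 76.3]
ee_rot: [-0.117, 0.993, -0.0, 0.0]
contact_force: [2.6, 0.1, 4.2]
gripper_width: 12.7
grasp_force: 45.4
```

```bash
python3 st.py
```

```text
20.4 [ 494.282 -372.017   76.326] F [2.586 0.082 4.216] T [-0.114 -0.688  0.041] w 12.721624813831763 yaw -2.9062
```

Request:
{"op": "step_arm", "data": {"motion": [{"slide": [0,0,0.1],"dr": [0,0,0.1],"jaw": 12},{"slide": [0,0,0.2],"dr": [0,0,0.2],"jaw": 12},{"slide": [0,0,0.3],"dr": [0,0,0.3],"jaw": 12},{"slide": [0,0,0.3],"dr": [0,0,0.4],"jaw": 12},{"slide": [0,0,0.3],"dr": [0,0,0.5],"jaw": 12},{"slide": [0,0,0.3],"dr": [0,0,0.6],"jaw": 12},{"slide": [0,0,0.3],"dr": [0,0,0.7],"jaw": 12},{"slide": [0,0,0.3],"dr": [0,0,0.7],"jaw": 12}]}}

```text
clock: 21.4
position: [494.2, -371.9, 76.0]
ee_rot: [-0.068, 0.998, -0.0, 0.0]
contact_force: [3.9, 0.0, 5.2]
gripper_width: 13.2
grasp_force: 45.6
```

```bash
python3 st.py
```

```text
21.4 [ 494.185 -371.889   76.001] F [3.94  0.021 5.155] T [-0.164 -0.789 -0.001] w 13.214930387778724 yaw -3.0046
```

Request:
{"op": "step_arm", "data": {"motion": [{"slide": [-0.3,0,0],"dr": [0,0,0.6],"jaw": 12},{"slide": [-0.5,0,0],"dr": [0,0,1.2],"jaw": 12},{"slide": [-0.5,0,0],"dr": [0,0,1.8],"jaw": 12},{"slide": [-0.5,0,0],"dr": [0,0,2.4],"jaw": 12},{"slide": [-0.5,0,0],"dr": [0,0,3],"jaw": 12},{"slide": [-0.5,0,0],"dr": [0,0,3.6],"jaw": 12},{"slide": [-0.5,0,0],"dr": [0,0,4.2],"jaw": 12},{"slide": [-0.5,0,0],"dr": [0,0,4.7],"jaw": 12}]}}

```text
clock: 22.4
position: [494.3, -371.2, 75.9]
ee_rot: [0.258, 0.966, 0.0, -0.0]
contact_force: [1.6, 1.2, 5.5]
gripper_width: 12.9
grasp_force: 45.7
```

```bash
python3 st.py
```

```text
22.4 [ 494.287 -371.241   75.896] F [1.596 1.165 5.518] T [ 0.415 -0.758 -0.015] w 12.867438211154074 yaw 2.6200
```

Request:
{"op": "step_arm", "data": {"motion": [{"slide": [0,0,0],"dr": [0,0,0.1],"jaw": 12},{"slide": [0,0,0],"dr": [0,0,0.2],"jaw": 12},{"slide": [0,0,0],"dr": [0,0,0.3],"jaw": 12},{"slide": [0,0,0],"dr": [0,0,0.4],"jaw": 12},{"slide": [0,0,0],"dr": [0,0,0.5],"jaw": 12},{"slide": [0,0,0],"dr": [0,0,0.6],"jaw": 12},{"slide": [0,0,0],"dr": [0,0,0.7],"jaw": 12},{"slide": [0,0,0],"dr": [0,0,0.7],"jaw": 12}]}}

```text
clock: 23.4
position: [494.4, -371.1, 75.9]
ee_rot: [0.304, 0.953, 0.0, -0.0]
contact_force: [2.4, 1.2, 6.2]
gripper_width: 13.0
grasp_force: 45.7
```

```bash
python3 st.py
```

```text
23.4 [ 494.354 -371.146   75.887] F [2.435 1.206 6.202] T [ 0.396 -0.722 -0.022] w 12.971856953222677 yaw 2.5245
```

Now at about 0.98; I'll take small steps from here.

Request:
{"op": "step_arm", "data": {"motion": [{"slide": [0,0,0],"dr": [0,0,0.05],"jaw": 12},{"slide": [0,0,0],"dr": [0,0,0.1],"jaw": 12},{"slide": [0,0,0],"dr": [0,0,0.15],"jaw": 12},{"slide": [0,0,0],"dr": [0,0,0.2],"jaw": 12},{"slide": [0,0,0],"dr": [0,0,0.25],"jaw": 12},{"slide": [0,0,0],"dr": [0,0,0.3],"jaw": 12},{"slide": [0,0,0],"dr": [0,0,0.3],"jaw": 12},{"slide": [0,0,0],"dr": [0,0,0.3],"jaw": 12}]}}

```text
clock: 24.4
position: [494.4, -371.1, 75.9]
ee_rot: [0.324, 0.946, 0.0, -0.0]
contact_force: [1.8, 1.7, 5.7]
gripper_width: 12.8
grasp_force: 45.7
```

```bash
python3 st.py
```

```text
24.4 [ 494.357 -371.077   75.864] F [1.843 1.687 5.709] T [ 0.442 -0.711 -0.004] w 12.79289764787611 yaw 2.4827
```

Request:
{"op": "step_arm", "data": {"motion": [{"slide": [0,0,0],"dr": [0,0,0.05],"jaw": 12},{"slide": [0,0,0],"dr": [0,0,0.1],"jaw": 12},{"slide": [0,0,0],"dr": [0,0,0.15],"jaw": 12},{"slide": [0,0,0],"dr": [0,0,0.2],"jaw": 12},{"slide": [0,0,0],"dr": [0,0,0.25],"jaw": 12},{"slide": [0,0,0],"dr": [0,0,0.3],"jaw": 12},{"slide": [0,0,0],"dr": [0,0,0.3],"jaw": 12},{"slide": [0,0,0],"dr": [0,0,0.3],"jaw": 12}]}}

```text
clock: 25.4
position: [494.4, -371.0, 75.9]
ee_rot: [0.343, 0.939, 0.0, -0.0]
contact_force: [2.6, 1.6, 6.2]
gripper_width: 12.9
grasp_force: 45.7
```

```bash
python3 st.py
```

```text
25.4 [ 494.411 -371.026   75.871] F [2.625 1.592 6.213] T [ 0.574 -0.799  0.085] w 12.91089425820368 yaw 2.4415
```

Request:
{"op": "step_arm", "data": {"motion": [{"slide": [0,0,0],"dr": [0,0,0.03],"jaw": 12},{"slide": [0,0,0],"dr": [0,0,0.06],"jaw": 12},{"slide": [0,0,0],"dr": [0,0,0.09],"jaw": 12},{"slide": [0,0,0],"dr": [0,0,0.12],"jaw": 12},{"slide": [0,0,0],"dr": [0,0,0.12],"jaw": 12},{"slide": [0,0,0],"dr": [0,0,0.12],"jaw": 12},{"slide": [0,0,0],"dr": [0,0,0.12],"jaw": 12},{"slide": [0,0,0],"dr": [0,0,0.12],"jaw": 12}]}}

```text
clock: 26.4
position: [494.5, -371.0, 75.9]
ee_rot: [0.351, 0.937, 0.0, -0.0]
contact_force: [2.5, 2.4, 6.3]
gripper_width: 12.8
grasp_force: 45.7
```

```bash
python3 st.py
```

```text
26.4 [ 494.503 -370.984   75.875] F [2.516 2.425 6.261] T [ 0.632 -0.779  0.197] w 12.83491703431426 yaw 2.4253
```

Request:
{"op": "step_arm", "data": {"motion": [{"slide": [0,0,0],"dr": [0,0,-0.2],"jaw": 12},{"slide": [0,0,0],"dr": [0,0,-0.4],"jaw": 12},{"slide": [0,0,-0.5],"dr": [0,0,-0.4],"jaw": 12},{"slide": [0,0,-1],"dr": [0,0,-0.4],"jaw": 12},{"slide": [0,0,-1.6],"dr": [0,0,-0.4],"jaw": 12},{"slide": [0,0,-2.2],"dr": [0,0,-0.4],"jaw": 12},{"slide": [0,0,-2.8],"dr": [0,0,-0.4],"jaw": 12},{"slide": [0,0,-3.3],"dr": [0,0,-0.4],"jaw": 12}]}}

```text
clock: 27.4
position: [494.3, -371.2, 78.8]
ee_rot: [0.325, 0.946, 0.0, -0.0]
contact_force: [3.3, 3.2, 4.4]
gripper_width: 13.0
grasp_force: 45.4
```

```bash
python3 st.py
```

```text
27.4 [ 494.337 -371.172   78.776] F [3.315 3.176 4.444] T [ 1.019 -1.008  0.02 ] w 13.026888500458133 yaw 2.4803
```

Request:
{"op": "step_arm", "data": {"motion": [{"slide": [0,0,-0.6],"dr": [0,0,0],"jaw": 12},{"slide": [0,0,-0.6],"dr": [0,0,0],"jaw": 14},{"slide": [0,0,-0.6],"dr": [0,0,0],"jaw": 17},{"slide": [0,0,-0.6],"dr": [0,0,0],"jaw": 24},{"slide": [0,0,-0.6],"dr": [0,0,0],"jaw": 32},{"slide": [0,0,-10],"dr": [0,0,0],"jaw": 34},{"slide": [0,0,-40],"dr": [0,0,0],"jaw": 34},{"slide": [0,0,-90],"dr": [0,0,0],"jaw": 34}]}}

```text
clock: 28.4
position: [493.3, -371.3, 168.8]
ee_rot: [0.325, 0.946, 0.0, -0.002]
contact_force: [1.3, -0.7, -0.3]
gripper_width: 34.0
grasp_force: 0.0
```

```bash
python3 - <<'E'
from h import *
import cv2
s=arm.read_state(); im=optics.get_image("wrist"); b=optics.get_image("scene"); pose=(s["position"],s["ee_rot"]);print(pose)
u=[482,-361,-.312]
q=proj("wrist",unit2w(u,[[16,-8,70]]),pose)[0];x0,y0=int(q[0])-60,max(int(q[1])-55,0);print(q)
w=cv2.resize(im[y0:y0+110,x0:x0+110],(396,396),interpolation=cv2.INTER_CUBIC)
c=cv2.resize(b[180:290,205:315],(396,396),interpolation=cv2.INTER_CUBIC)
cv2.imwrite("pics/f.png",np.hstack([w,c]))
E
```

```text
(array([ 493.301, -371.267,  168.815]), array([ 0.325,  0.946,  0.   , -0.002]))
[286.141 209.547]
```

View pics/f.png

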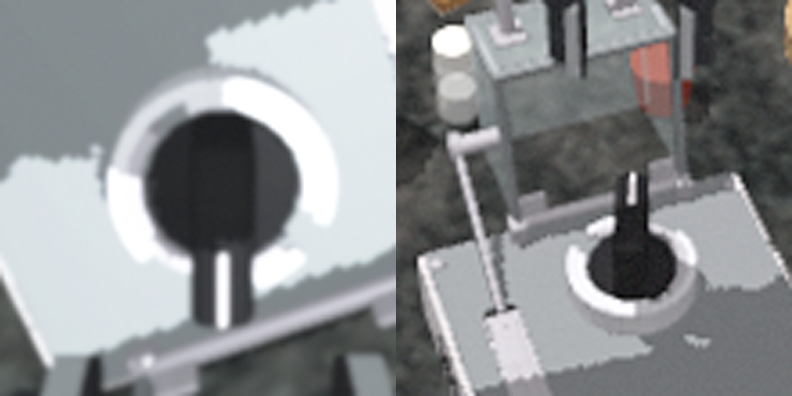

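The guard stands on its leg, with the foot behind the ramp at about (500,310). The dial's white line now points to the right notch, and nothing around the unit has moved. I'll move clear and hand it in.

Request:
{"op": "step_arm", "data": {"motion": [{"slide": [0,0,-20],"dr": [0,0,0],"jaw": 34},{"slide": [0,0,-45],"dr": [0,0,0],"jaw": 34},{"slide": [0,0,-70],"dr": [0,0,0],"jaw": 34},{"slide": [0,0,-85],"dr": [0,0,0],"jaw": 34},{"slide": [0,0,-90],"dr": [0,0,0],"jaw": 34},{"slide": [0,0,-90],"dr": [0,0,0],"jaw": 34},{"slide": [0,0,-90],"dr": [0,0,0],"jaw": 34},{"slide": [0,0,-90],"dr": [0,0,0],"jaw": 34}]}}

```text
clock: 29.5
position: [494.2, -371.6, 258.2]
ee_rot: [0.325, 0.946, 0.0, -0.001]
contact_force: [-0.5, -0.5, -0.7]
gripper_width: 33.8
grasp_force: 0.0
```

```bash
python3 -c "
from bench import arm
s=arm.read_state();print(s['position'],s['contact_force']);print(arm.job_done())"
```

```text
[ 494.22537851 -371.56546024  258.1870839 ] [-0.47993193 -0.54679865 -0.66240228]
the job is handed in; nothing more can be done
None
```

I handed the job in at 29.5 s: the guard stands on its prop leg, and the dial met its stop at about 1.05 rad (0.2 N m at most). I judged that it rose into the notch from the spring force, as the camera could not show it.

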